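Run a fingertip along the safety edge

ROBOT

A 6-joint arm with a two-finger parallel gripper is mounted at the origin on a cart in front of the work surface, level with it; the furniture and walls round the work are solid. World frame = base frame: x ahead of the robot, y to its left, z up, the work surface at z = 0. Lengths are in m, angles in degrees, forces in N, time in s.
With the tool pointing down it reaches from about 0.4 to 0.825 m from the base axis. Payload 7 kg.
Tool frame: the origin (TCP) lies on the centre line of the jaws, within the pads' length; the fingertips stand r.nose_length ahead of it and the grasp point (between the pads) lies 2 mm behind it (r.nose_length is the distance from the TCP to the fingertips, in m); z points along the fingers, y is the direction in which the jaws open and shut (so a half turn about z gives the same grasp; the last joint's range is limited). The gripper opens to 88 mm and grips with 3 to 60 N. Pads are 19 mm wide; open, the fingers measure 130 mm over their backs; the gripper's body (78 mm by 193 mm) begins 47 mm behind the grasp point.
Start: joints at [-55.285, 20.546, 0.682, 0, -70.136, -16.507], TCP at [0.211, -0.641, 0.22] pointing down, gripper open.
Joint ranges: [-176.03, 176.03], [-82.01, 121.73], [-58.28, 71.71], [-173.87, 95.51], [-174.79, -0.11], [-173.66, 173.66]. Speed limits (degrees/s): [136.94, 136.94, 172.46, 180, 180, 180].

INTERFACE

Orientations are given as [roll, pitch, yaw] about the fixed x, y, z axes, in that order (R = Rz(yaw) Ry(pitch) Rx(roll)).
In Python, from plant import r gives the robot as it stands.
- The arm moves only by the tool apply_moves, never from a script. Its argument "targets" is a list of rows, each a list of 3 entries, a list of its own where there are three numbers: the shift along the tool's x, y, z scaled (see below), then the turn, a rotation vector about the tool's x, y, z scaled (see below), then the finger opening in mm, from 0 to 87.6. A call has 1 to 5 rows; each row shifts and turns the pose as measured when the row begins, along the tool's axes as they then stand; what a row does not reach is not made up. The controller multiplies each number of a shift by 0.04 m and each number of a turn by 8 degrees. A row lasts 1/10 s, in which the tool goes at most 50 mm and 8.59 degrees, less where a joint would pass 70% of its speed; a pose out of reach is approached as far as the arm can. A call with a number of a shift or a turn outside -1 to 1 is refused whole. A call with a gripper value outside its range is refused whole. The fingers move at their own pace and stop on an object; "squeeze" is the grip in N (left out, the last holds). Time passes only in rows, so rows that do not move let the fingers close. It gives the time, the measured TCP pose, the force and the opening at its end, in the units of the state.
- r.get_state(): the state, without advancing time (a new reading comes with each control period).
- r.capture(name): name is "side" or "top" or "wrist"; returns a dict with "img" (420x560x3 uint8, blue, green, red), "z_map" (420x560 float32, m along the optical axis (not along the pixel's ray), 0 where there is no reading), "fx", "fy", "cx", "cy" (pixels), "camera_from_world" (4x4, takes a point from world to camera coordinates); the wrist camera has in their place "mount" (4x4, takes a point from camera to tool coordinates, whose origin is the TCP and whose axes are the flange's). Camera axes: x right, y up, looking along -z (the intrinsics and any distortion apply to the point x, -y, -z); pixel columns grow to the right and rows downward; lengths in m; the calibration is good to about 2 mm. A picture is of the moment at which its call begins: read the wrist's pose just before it.
- r.close_job(): hands the job in, once; it reports no verdict.
The state is a dict: "time_s": time; "joints": joint angles; "qd": joint speeds; "joint_torque": joint torques, N m; "tcp_pos": TCP position; "eef_rot": TCP orientation; "contact_force": force on the tool from outside, world axes, zero at the start; "moment": the same for the moment, N m; "gripper_width": finger opening in m.
Only numpy, scipy, OpenCV 4.12 (cv2) and the standard library are available. Lean on these libraries where they do the work, as an engineer would, in place of code of your own. Each camera call takes 0.05 s, during which the arm holds its last target.

TASK

Test the touch-sensitive safety edge on the bench: with the fingertips, stroke slowly along its row of four sprung pads, from the end with the cable gland to the plain end, pushing each pad about halfway down in turn and not lifting off between pads. Press lightly, so that no pad hits its bottom stop, and leave the loose things round about untouched. Finish on the last pad: the program ends while the fingertips still hold that pad about halfway down, with the other pads up again.

Things in the scene. Friction and masses are not known exactly. Their poses are not given: they have to be found in the camera images.
- strip: curved safety edge of a press, screwed down, lying turned any way: aluminium channel 36 mm wide, walls 18 mm high, four black sprung pads in a row on top, grey end caps 20 mm high, about 215 mm long; a grey cable gland sticks out of one end cap. Origin: on the worktop under mid-row; z up, y along the chord to the gland end, x to the outer side; the row is an arc of radius 200 mm about (-200, 0) mm
- gland (a point): middle of the end cap that carries the gland, 11 mm above the worktop; the gland (19 mm thick, no cable in it) sticks out 28 mm from here, away from the pads
- pad0_top (a point): centre of the top face of pad 0 (the one next to the gland), 33 mm above the worktop when up; moves down with the pad; y axis along the row towards the gland end, z up. Smooth slippery plastic, 24 mm wide, 46 mm long: flat top 14 mm long, each end bevelled, falling 9.2 mm in 16 mm. Centres 50 mm apart along the arc
- pad0 (a joint): how far pad 0 is pushed down: 0 up, 0.011 (11 mm) on its bottom stop; a spring returns it; 1.6 N to start, about 5.5 N at 5.5 mm, 9.3 N at the stop
- pad1_top (a point): centre of the top face of pad 1 (counted from 0 at the gland end), 33 mm above the worktop when up; moves down with the pad; y axis along the row towards the gland end, z up. Smooth slippery plastic, 24 mm wide, 46 mm long: flat top 14 mm long, each end bevelled, falling 9.2 mm in 16 mm. Centres 50 mm apart along the arc
- pad1 (a joint): how far pad 1 is pushed down: 0 up, 0.011 (11 mm) on its bottom stop; a spring returns it; 1.6 N to start, about 5.5 N at 5.5 mm, 9.3 N at the stop
- pad2_top (a point): centre of the top face of pad 2 (counted from 0 at the gland end), 33 mm above the worktop when up; moves down with the pad; y axis along the row towards the gland end, z up. Smooth slippery plastic, 24 mm wide, 46 mm long: flat top 14 mm long, each end bevelled, falling 9.2 mm in 16 mm. Centres 50 mm apart along the arc
- pad2 (a joint): how far pad 2 is pushed down: 0 up, 0.011 (11 mm) on its bottom stop; a spring returns it; 1.6 N to start, about 5.5 N at 5.5 mm, 9.3 N at the stop
- pad3_top (a point): centre of the top face of pad 3 (the last one, at the plain end), 33 mm above the worktop when up; moves down with the pad; y axis along the row towards the gland end, z up. Smooth slippery plastic, 24 mm wide, 46 mm long: flat top 14 mm long, each end bevelled, falling 9.2 mm in 16 mm. Centres 50 mm apart along the arc
- pad3 (a joint): how far pad 3 is pushed down: 0 up, 0.011 (11 mm) on its bottom stop; a spring returns it; 1.6 N to start, about 5.5 N at 5.5 mm, 9.3 N at the stop
- gap0 (a point): fixed point over the gap between pads 0 and 1, on the arc, 33 mm above the worktop (level with the raised pads)
- gap1 (a point): fixed point over the gap between pads 1 and 2, on the arc, 33 mm above the worktop (level with the raised pads)
- gap2 (a point): fixed point over the gap between pads 2 and 3, on the arc, 33 mm above the worktop (level with the raised pads)
- steel_disc: grey steel disc 35 mm across, 8 mm thick, loose, on the inner side of the curve; origin under its centre
- white_cap: white plastic bottle cap, 26 mm across, 15 mm high, loose, on the inner side of the curve; origin under its centre
- spanner: combination spanner 169x49x6 mm, loose, lying beside the outer side of the curve; origin under its centre
- shears: spring trimming shears with black handles, 195x163x14 mm, loose; origin under the centre
- nipper: blue-handled bent-tip cutter, 34x162x12 mm, loose; origin under the centre
- metal_vial: small metal vial lying, 24x61x17 mm, loose; origin under the centre
- rubber_piece_big: black rubber piece 155x146x15 mm, loose; origin under the centre

How it is judged (in metres and radians):
On the way, in this order (a step that is already met when the one before it is completed fails the run):
1. the first pad from the gland end is pushed down 2 mm or more (value of joint pad0 above 0.002 m), for 0.02 s.
2. not lifting off: the first and second pad are both down by 0.4 mm or more, or the fingers pass low over the gap between them, tips at most about 3 mm above raised-pad level ((value of joint each of pad0, pad1 above 0.0004 m or (horizontal distance between the grasp point and gap0 below 0.01 m and z of the grasp point in the frame of gap0 below 0.022 m))), for 0.02 s.
3. the second pad from the gland end is pushed down 2 mm or more (value of joint pad1 above 0.002 m), for 0.02 s.
4. not lifting off: the second and third pad are both down by 0.4 mm or more, or the fingers pass low over the gap between them, tips at most about 3 mm above raised-pad level ((value of joint each of pad1, pad2 above 0.0004 m or (horizontal distance between the grasp point and gap1 below 0.01 m and z of the grasp point in the frame of gap1 below 0.022 m))), for 0.02 s.
5. the third pad from the gland end is pushed down 2 mm or more (value of joint pad2 above 0.002 m), for 0.02 s.
6. not lifting off: the third and fourth pad are both down by 0.4 mm or more, or the fingers pass low over the gap between them, tips at most about 3 mm above raised-pad level ((value of joint each of pad2, pad3 above 0.0004 m or (horizontal distance between the grasp point and gap2 below 0.01 m and z of the grasp point in the frame of gap2 below 0.022 m))), for 0.02 s.
7. the fourth pad from the gland end is pushed down 2 mm or more (value of joint pad3 above 0.002 m), for 0.02 s.
At the end, for the whole second after the job is handed in: the last pad (plain end) is held 2 to 10.4 mm down by the fingers with more than 1 N and is still; the other three pads are up to within 0.8 mm (value of joint pad3 between 0.002 and 0.0104 m and value of joint each of pad0, pad1, pad2 below 0.0008 m and contact force between the fingers and strip above 1 N and velocity of joint pad3 below 0.01 m/s); the arm keeps its last pose, push and grip.
It fails at once if a pad is pushed onto its bottom stop (beyond 10.5 mm of 11) (value of joint any of pad0, pad1, pad2, pad3 above 0.0105 m).
It fails at once if the fingers press on the strip with more than 25 N (contact force between the fingers and strip above 25 N).
It fails at once if a loose thing (disc, cap, spanner, shears, nipper, vial, big rubber piece) is moved by more than 10 mm, or lifted (distance of any of steel_disc, white_cap, spanner, shears, nipper, metal_vial, rubber_piece_big from where it was at the start of the episode above 0.01 m).
It also fails if it takes over 45 s, if anything falls off the work surface, if the arm or the gripper's body presses on something with over 40 N, if the wrist force passes 120 N, or if a joint passes its speed limit or range.

## Working session

There is one attempt and no reset: what is moved stays moved. The work goes in short steps, Python scripts to look and compute and a tool call to move; the robot and the scene stay as the last step left them, time stands still between calls to the robot, and variables do not carry over. Pictures are saved under pics/ and viewed, and the job is handed in when it is done.

Besides the shell and the picture viewer there is one more tool, called after ">>>" as name(argument=value, ...) on one line, values as JSON. apply_moves: Moves the arm, as the interface text tells. Its arguments: {"type":"object","properties":{"targets":{"type":"array","items":{"type":"array"}},"squeeze":{"type":"number"}},"required":["targets"]}

```bash
ls; mkdir -p pics; python3 - <<'E'
from plant import r
import cv2,numpy as np
print(r.get_state(), r.nose_length)
for n in("top","side"):
    c=r.capture(n); cv2.imwrite(f"pics/{n}0.png",c["img"]); np.savez(f"{n}0.npz",**c)
    print(n,c["fx"],c["fy"],c["cx"],c["cy"],c.keys()); print(np.round(c["camera_from_world"],3))
E
```

```text
pics
{'time_s': 0.0, 'joints': array([-5.52847967e+01,  2.05911335e+01,  6.32381796e-01, -1.95105864e-02,
       -7.01352593e+01, -1.65069737e+01]), 'qd': array([ 0.06237068, -0.02405536, -0.04599133,  0.15239003, -0.03779517,
        0.09473793]), 'joint_torque': array([-1.44930429e-03, -5.82712913e+01,  2.93066275e+01,  6.99723288e+00,
        7.10776090e-03, -1.41165874e-04]), 'tcp_pos': array([ 0.21072722, -0.64072783,  0.21871744]), 'eef_rot': array([ 1.79904652e+02, -9.12890481e-03, -1.61798408e+02]), 'contact_force': array([ 0.73969511, -0.13506871,  0.12899183]), 'moment': array([0.02323161, 0.02195231, 0.02467985]), 'gripper_width': 0.08749310690301763} 0.017
top 406.4163075810544 406.4163075810544 279.14312964507707 213.55689856240082 dict_keys(['img', 'z_map', 'fx', 'fy', 'cx', 'cy', 'camera_from_world'])
[[ 0.019 -1.     0.025  0.   ]
 [ 0.994  0.021  0.104 -0.578]
 [-0.104  0.023  0.994 -1.14 ]
 [ 0.     0.     0.     1.   ]]
side 433.36157234411326 433.36157234411326 283.5550016231215 208.2975010566292 dict_keys(['img', 'z_map', 'fx', 'fy', 'cx', 'cy', 'camera_from_world'])
[[-0.995 -0.102  0.008  0.584]
 [ 0.065 -0.572  0.818 -0.064]
 [-0.079  0.814  0.576 -0.98 ]
 [ 0.     0.     0.     1.   ]]
```

View pics/top0.png

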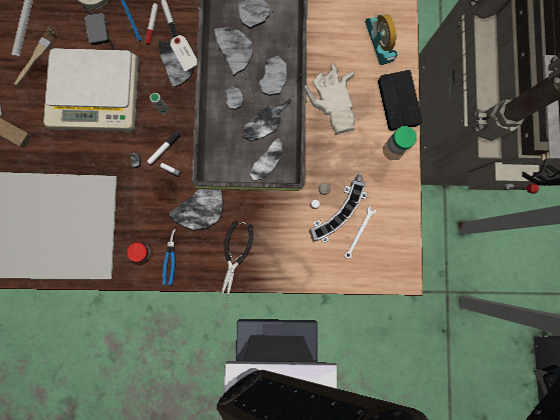

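View pics/side0.png

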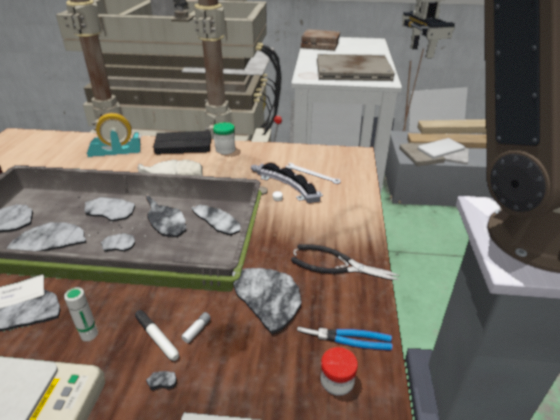

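The strip is around (340,208) in the top view, with the spanner at its lower right and the disc and cap at its upper left. I'll zoom in.

```bash
python3 - <<'E'
import cv2,numpy as np
t=cv2.imread("pics/top0.png")[165:265,295:395]
s=cv2.imread("pics/side0.png")[150:215,240:350]
cv2.imwrite("pics/topz.png",cv2.resize(t,None,fx=6,fy=6,interpolation=cv2.INTER_CUBIC))
cv2.imwrite("pics/sidez.png",cv2.resize(s,None,fx=7,fy=7,interpolation=cv2.INTER_CUBIC))
E
```

```text
(no output)
```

View pics/topz.png

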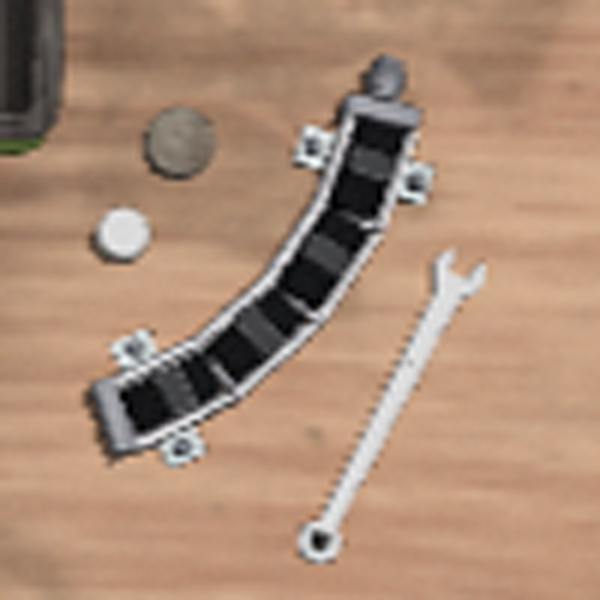

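View pics/sidez.png

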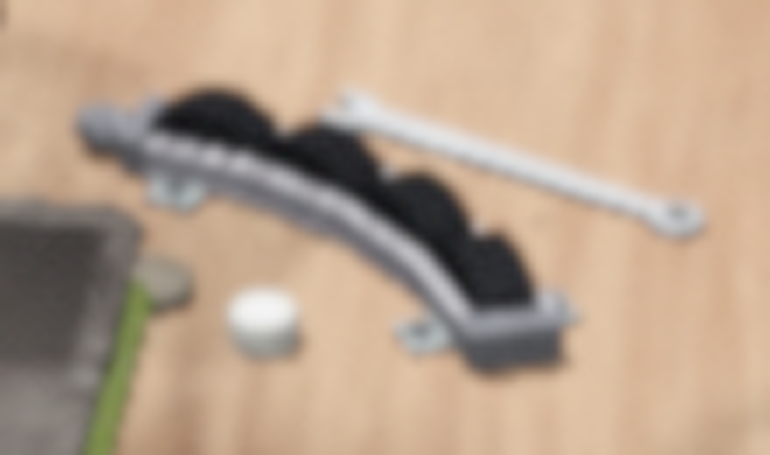

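The zoom shows the gland at the far end. The grey flat tops of the four pads are at about (373,162), (325,250), (257,325) and (180,388) in the zoomed picture. Next I'll cast rays through them and fit the known arc.

```bash
cat > h.py <<'E'
import numpy as np
from scipy.spatial.transform import Rotation as R
from scipy.optimize import least_squares
def ray(c,uv,z,T=None):
    # T: world_from_camera
    if T is None: T=np.linalg.inv(c["camera_from_world"])
    u,v=uv
    d=T[:3,:3]@np.array([(u-c["cx"])/c["fx"],-(v-c["cy"])/c["fy"],-1.])
    o=T[:3,3]; return o+d*(z-o[2])/d[2]
def proj(c,p,T=None):
    M=c["camera_from_world"] if T is None else np.linalg.inv(T)
    q=M@np.r_[p,1]; return np.array([c["cx"]+c["fx"]*q[0]/-q[2], c["cy"]-c["fy"]*q[1]/-q[2]])
TH=np.array([75,25,-25,-75])/200.
def arc(s): # strip frame pts, s along arc to gland
    th=np.asarray(s)/.2
    return np.stack([.2*np.cos(th)-.2,.2*np.sin(th)],-1)
def place(p,q):
    x,y,a=p; c,s=np.cos(a),np.sin(a)
    return q@np.array([[c,s],[-s,c]])+[x,y]
S=np.array([.075,.025,-.025,-.075])
def fit(P):
    P=np.asarray(P)[:,:2]
    A=arc(S); d=P[0]-P[-1]; a0=np.arctan2(d[1],d[0])-np.pi/2
    f=least_squares(lambda p:(place(p,A)-P).ravel(),[*P.mean(0),a0])
    return f.x,(place(f.x,A)-P)
E
python3 - <<'E'
from h import *
c=np.load("top0.npz"); 
zz=np.array([(373,162),(325,250),(257,325),(180,388)])
uv=(zz+.5)/6-.5+[295,165]
P=[ray(c,u,.033) for u in uv]; print(np.round(P,4))
p,e=fit(P); print(p[:2],np.degrees(p[2])); print(np.round(e*1e3,1))
print("depthz",[ (lambda d: (np.linalg.inv(c["camera_from_world"])@np.r_[(u[0]-c["cx"])/c["fx"]*d,-(u[1]-c["cy"])/c["fy"]*d,-d,1])[2])(c["z_map"][int(round(u[1])),int(round(u[0]))]) for u in uv])
s=np.load("side0.npz")
import cv2
im=cv2.resize(s["img"][150:215,240:350],None,fx=7,fy=7,interpolation=cv2.INTER_CUBIC)
for q in place(p,arc(S)):
    u=proj(s,np.r_[q,.033]); print(u); cv2.circle(im,tuple(int(k) for k in ((u-[240,150]+.5)*7-.5)),4,(0,0,255),-1)
cv2.imwrite("pics/sidechk.png",im)
for n,z in (("gl",(387,75)),("disc",(180,142)),("cap",(122,234))): print(n,ray(c,(np.array(z)+.5)/6-.5+[295,165],.011))
for z in ((450,255),(480,270),(318,540)): print("sp",ray(c,(np.array(z)+.5)/6-.5+[295,165],.006))
E
```

```text
[[ 0.6463 -0.2124  0.033 ]
 [ 0.6029 -0.1891  0.033 ]
 [ 0.5659 -0.1564  0.033 ]
 [ 0.5349 -0.1195  0.033 ]]
[ 0.58254094 -0.17527371] -130.02037817227603
[[ 1.3  0.7]
 [-0.3 -1. ]
 [-1.5 -1.7]
 [ 0.5  2. ]]
depthz [np.float64(0.030981671456013382), np.float64(0.03145264232776568), np.float64(0.0316244466584239), np.float64(0.03230555718565431)]
[269.39616533 162.2229364 ]
[284.97095399 167.07479412]
[298.27622802 173.96835392]
[308.52722884 182.7473504 ]
gl [ 0.69362591 -0.22417641  0.011     ]
disc [ 0.65772139 -0.12166811  0.011     ]
cap [ 0.61142814 -0.09347486  0.011     ]
sp [ 0.6051854  -0.25636096  0.006     ]
sp [ 0.5980527  -0.27121004  0.006     ]
sp [ 0.46400815 -0.19109165  0.006     ]
```

View pics/sidechk.png

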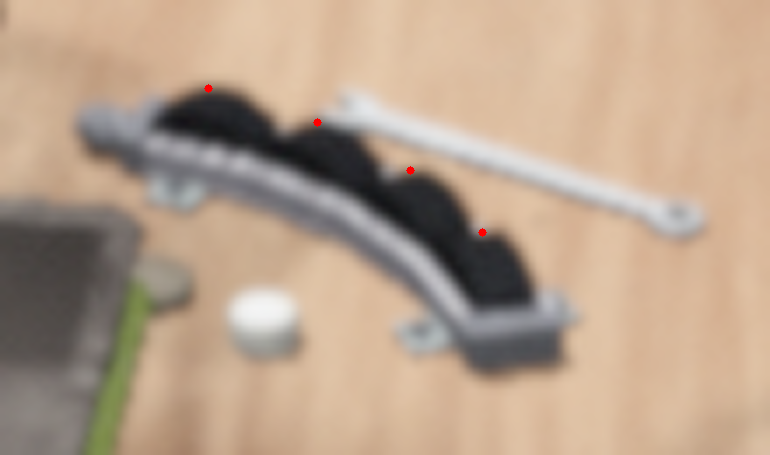

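The arc fits to within about 2 mm, and the depth map puts the pad tops at about 31–32 mm, against 33 mm expected. I'll move over the strip at the present height with the fingers closed, then refine with the wrist camera.

>>> apply_moves(targets=[[[-0.8,0.53,0],[0,0,0],0],[[-0.8,0.53,0],[0,0,0],0],[[-0.8,0.53,0],[0,0,0],0],[[-0.8,0.53,0],[0,0,0],0],[[-0.8,0.53,0],[0,0,0],0]], squeeze=15)

```text
time_s: 0.6
tcp_pos: [0.3293, -0.4876, 0.2148]
eef_rot: [179.6, -0.2, -162.2]
contact_force: [0.2, -0.0, -0.3]
gripper_width: 0.053
```

>>> apply_moves(targets=[[[-0.8,0.53,0],[0,0,0],0],[[-0.8,0.53,0],[0,0,0],0],[[-0.8,0.53,0],[0,0,0],0],[[-0.8,0.53,0],[0,0,0],0],[[-0.8,0.53,0],[0,0,0],0]])

```text
time_s: 1.1
tcp_pos: [0.4524, -0.3302, 0.2138]
eef_rot: [179.5, -0.2, -162.3]
contact_force: [0.4, 0.6, -0.1]
gripper_width: 0.0134
```

>>> apply_moves(targets=[[[-0.8,0.53,0],[0,0,0],0],[[-0.8,0.53,0],[0,0,0],0],[[-0.8,0.53,0],[0,0,0],0],[[-0.8,0.53,0],[0,0,0],0],[[-0.8,0.53,0],[0,0,0],0]])

```text
time_s: 1.6
tcp_pos: [0.5755, -0.1727, 0.2131]
eef_rot: [179.4, -0.3, -162.3]
contact_force: [0.3, -0.8, 0.1]
gripper_width: 0.0007
```

>>> apply_moves(targets=[[[0,0,0],[0,0,1],0],[[0,0,0],[0,0,1],0],[[0,0,0],[0,0,1],0],[[0,0,0],[0,0,1],0],[[0,0,0],[0,0,0.5],0]])

```text
time_s: 2.1
tcp_pos: [0.5777, -0.1667, 0.2098]
eef_rot: [179.8, -0.9, 160.8]
contact_force: [0.2, -0.3, -0.2]
gripper_width: 0.0001
```

```bash
python3 - <<'E'
from plant import r
import cv2,numpy as np
s=r.get_state(); print(s)
c=r.capture("wrist"); cv2.imwrite("pics/w1.png",c["img"]); np.savez("w1.npz",pos=s["tcp_pos"],rot=s["eef_rot"],**c)
print(c["mount"],c["fx"],c["cx"],c["cy"])
E
```

```text
{'time_s': 2.1, 'joints': array([   2.1233119 ,   14.6076795 ,   -8.82338674,   -0.61201403,
        -67.32993423, -111.10359048]), 'qd': array([ 1.52105336e-01,  2.75685806e-01, -2.96834146e-01, -9.01270781e-02,
       -2.02077593e-03, -3.94565868e+01]), 'joint_torque': array([  0.08974244, -49.17364597,  28.47179711,   6.71898544,
        -0.12644506,   0.3545036 ]), 'tcp_pos': array([ 0.57774799, -0.16670372,  0.20983686]), 'eef_rot': array([179.75050342,  -0.91324115, 160.78207259]), 'contact_force': array([ 0.22271087, -0.33124433, -0.21754389]), 'moment': array([-0.12388142, -0.01855202,  0.01237157]), 'gripper_width': 9.512700721161886e-05}
[[ 0.00149264  0.9653991   0.26077258  0.07022996]
 [ 0.9999982  -0.00113524 -0.00152116 -0.0013113 ]
 [-0.00117249  0.26077438 -0.96539906 -0.16523485]
 [ 0.          0.          0.          1.        ]] 302.28832222117603 275.2458496911142 212.91641902786932
```

View pics/w1.png

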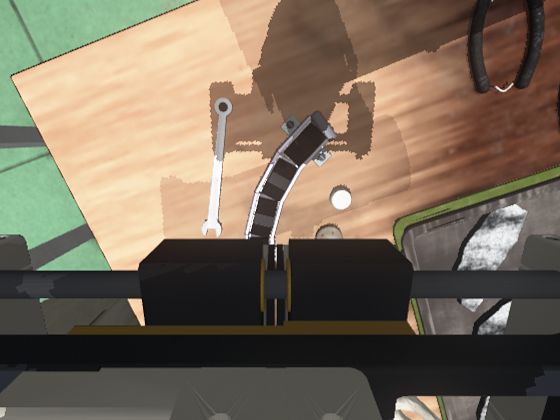

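The wrist camera looks ahead along tool +x and sees the plain end, so I'll back off over the gland end to get all four pads in view.

>>> apply_moves(targets=[[[-0.8,-0.2,0],[0,0,0],0],[[-0.8,-0.2,0],[0,0,0],0],[[-0.7,-0.2,0],[0,0,0],0],[[0,0,0],[0,0,0],0]])

```text
time_s: 2.55
tcp_pos: [0.6581, -0.2206, 0.2074]
eef_rot: [179.7, -1.0, 161.1]
contact_force: [-0.5, 0.2, -0.6]
gripper_width: 0.0005
```

```bash
python3 - <<'E'
from plant import r
import cv2,numpy as np
s=r.get_state(); print(s["tcp_pos"],s["eef_rot"],s["qd"])
c=r.capture("wrist"); cv2.imwrite("pics/w2.png",c["img"]); np.savez("w2.npz",pos=s["tcp_pos"],rot=s["eef_rot"],**c)
cv2.imwrite("pics/w2z.png",cv2.resize(c["img"][90:250,180:380],None,fx=3.75,fy=3.75,interpolation=cv2.INTER_CUBIC))
E
```

```text
[ 0.65805626 -0.22064577  0.20735637] [179.72655277  -1.00631366 161.10039392] [ 0.69462749 -1.43306242 -2.13304338 -0.97875675 -0.19786336  0.17787484]
```

View pics/w2z.png

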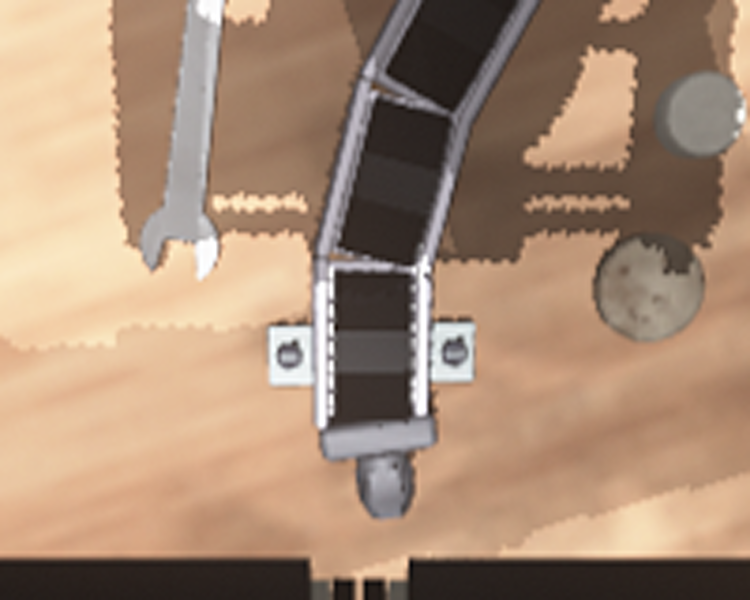

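```bash
python3 - <<'E'
import cv2,numpy as np
im=cv2.imread("pics/w2.png")[30:210,240:400]
im=cv2.convertScaleAbs(im,alpha=1.6,beta=15)
cv2.imwrite("pics/w2y.png",cv2.resize(im,None,fx=3.33,fy=3.33,interpolation=cv2.INTER_CUBIC))
E
```

```text
(no output)
```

View pics/w2y.png

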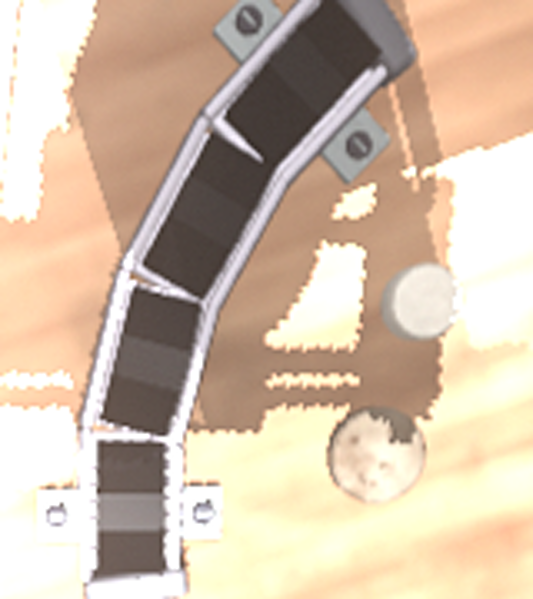

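In the enlarged wrist view the pad flats are at about (131,513), (149,361), (209,210) and (299,78), in order from the gland.

```bash
cat >> h.py <<'E'
def wristT(c):
    T=np.eye(4);T[:3,:3]=R.from_euler("xyz",c["rot"],degrees=True).as_matrix();T[:3,3]=c["pos"]
    return T@c["mount"]
E
python3 - <<'E'
from h import *
import cv2
c=np.load("w2.npz");T=wristT(c)
zz=np.array([(131,513),(149,361),(209,210),(299,78)])
uv=(zz+.5)/(533/160)-.5+[240,30]
P=np.array([ray(c,u,.033,T) for u in uv]);print(np.round(P,4))
p,e=fit(P);print(p,np.degrees(p[2]));print(np.round(e*1e3,1))
for u in uv:
    d=c["z_map"][int(round(u[1])),int(round(u[0]))]
    print(T@np.r_[(u[0]-c["cx"])/c["fx"]*d,-(u[1]-c["cy"])/c["fy"]*d,-d,1])
im=c["img"].copy()
G=np.r_[place(p,arc(np.array([.1045])))[0],.011]
for q in list(np.c_[place(p,arc(S)),[.033]*4])+[G]:
    u=proj(c,q,T);print(u);cv2.circle(im,tuple(int(round(k)) for k in u),1,(0,0,255),-1)
cv2.imwrite("pics/w2c.png",cv2.resize(im[0:240,180:400],None,fx=2.5,fy=2.5,interpolation=cv2.INTER_NEAREST))
p2,_=fit(P);
for q,th in zip(place(p,arc(S)),S/.2): print("pad",np.round(q,4),"yaw toward plain",np.degrees(p[2]+th)+270)
E
```

```text
[[ 0.6444 -0.2115  0.033 ]
 [ 0.5987 -0.1898  0.033 ]
 [ 0.5607 -0.1571  0.033 ]
 [ 0.5332 -0.1193  0.033 ]]
[ 0.57926875 -0.1753525  -2.26700333] -129.88972280262448
[[ 0.  -0.2]
 [ 0.7 -0.3]
 [ 0.5 -1.1]
 [-1.2  1.6]]
[ 0.64433522 -0.21147292  0.0332707   1.        ]
[ 0.59868061 -0.18975773  0.03136029  1.        ]
[ 0.56068818 -0.15713928  0.03331921  1.        ]
[ 0.53344039 -0.11960266  0.03427811  1.        ]
[278.82307214 183.71000465]
[284.30202236 138.78294821]
[301.56610094  93.49376699]
[330.55215471  51.26235551]
[280.38185441 204.76105696]
pad [ 0.6444 -0.2117] yaw toward plain 161.5961945147814
pad [ 0.5994 -0.1901] yaw toward plain 147.27224963651082
pad [ 0.5611 -0.1582] yaw toward plain 132.94830475824023
pad [ 0.532  -0.1177] yaw toward plain 118.62435987996966
```

View pics/w2c.png

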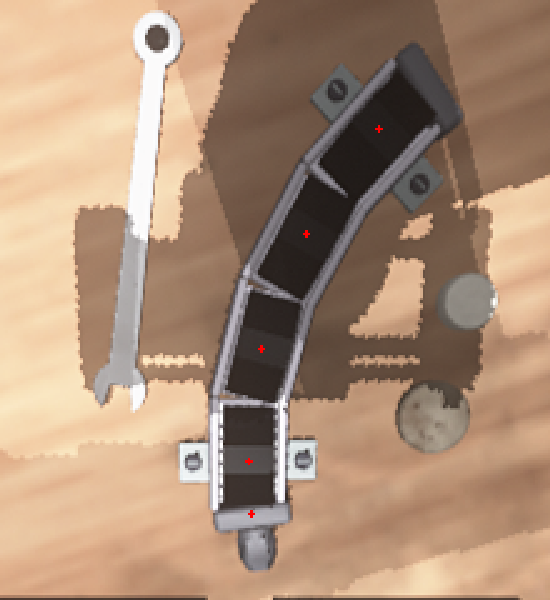

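The projected fit lands on the pads and the end cap, and the top and wrist views agree within about 3 mm. Next is a helper that gives the remaining error in move units.

```bash
cat > go.py <<'E'
import sys
from h import *
from plant import r
P=np.array([0.57927,-0.17535,-2.267])
def rep(s_t,tipz):
    st=r.get_state(); pos=st["tcp_pos"]; Rm=R.from_euler("xyz",st["eef_rot"],degrees=True)
    q=place(P,arc(np.array([s_t])))[0]; yaw=P[2]+s_t/.2+1.5*np.pi
    Rd=R.from_euler("xyz",[np.pi,0,yaw])
    sh=Rm.inv().apply(np.r_[q,tipz+r.nose_length]-pos); tv=(Rm.inv()*Rd).as_rotvec(degrees=True)
    d=pos[:2]-P[:2]; a=P[2]; l=np.array([np.cos(a)*d[0]+np.sin(a)*d[1],-np.sin(a)*d[0]+np.cos(a)*d[1]])
    s=np.arctan2(l[1],l[0]+.2)*.2; rad=np.hypot(l[0]+.2,l[1])-.2
    print("t",round(st["time_s"],2),"s_mm",round(s*1e3,1),"radial_mm",round(rad*1e3,1),"tipz_mm",round((pos[2]-r.nose_length)*1e3,2),"F",np.round(st["contact_force"],2))
    print("shift",np.round(sh/.04,3),"turn",np.round(tv/8,3), "q6",st["joints"][5].round(1))
rep(float(sys.argv[1])/1e3,float(sys.argv[2])/1e3)
E
python3 go.py 75 45
```

```text
t 2.6 s_mm 89.2 radial_mm 4.3 tipz_mm 190.39 F [-0.22  0.09 -0.13]
shift [0.297 0.074 3.641] turn [ 0.037 -0.131 -0.064] q6 -106.0
```

>>> apply_moves(targets=[[[0.15,0.04,0.7],[0.04,-0.13,-0.06],0],[[0.15,0.04,0.7],[0,0,0],0],[[0,0,0.7],[0,0,0],0],[[0,0,0.6],[0,0,0],0],[[0,0,0.4],[0,0,0],0]])

```text
time_s: 3.1
tcp_pos: [0.6447, -0.2114, 0.0829]
eef_rot: [179.9, 0.3, 161.9]
contact_force: [0.5, -0.2, -0.3]
gripper_width: 0.0006
```

```bash
python3 go.py 75 40
```

```text
t 3.1 s_mm 75.2 radial_mm -0.4 tipz_mm 65.95 F [ 0.49 -0.2  -0.34]
shift [ 0.009 -0.009  0.649] turn [0.006 0.039 0.043] q6 -106.4
```

>>> apply_moves(targets=[[[0,0,0.25],[0,0.04,0.04],0],[[0,0,0.2],[0,0,0],0],[[0,0,0.15],[0,0,0],0],[[0,0,0],[0,0,0],0]])

```text
time_s: 3.5
tcp_pos: [0.6423, -0.2101, 0.0565]
eef_rot: [180.0, -0.2, 161.8]
contact_force: [-0.2, 0.2, 0.5]
gripper_width: 0.0007
```

```bash
python3 go.py 75 33
```

```text
t 3.5 s_mm 72.6 radial_mm -0.8 tipz_mm 39.52 F [-0.19  0.19  0.55]
shift [-0.061 -0.021  0.163] turn [ 0.004 -0.027  0.021] q6 -106.5
```

>>> apply_moves(targets=[[[-0.06,-0.02,0.08],[0,0,0],0],[[0,0,0.06],[0,0,0],0]])

```text
time_s: 3.7
tcp_pos: [0.6456, -0.2119, 0.0523]
eef_rot: [179.9, -0.1, 161.8]
contact_force: [-0.6, 0.3, 0.1]
gripper_width: 0.0006
```

```bash
python3 go.py 75 30
```

```text
t 3.7 s_mm 76.2 radial_mm -0.2 tipz_mm 35.27 F [-0.57  0.25  0.11]
shift [ 0.03  -0.005  0.132] turn [ 0.007 -0.008  0.025] q6 -106.3
```

>>> apply_moves(targets=[[[0.03,0,0.06],[0,0,0.02],0],[[0,0,0.05],[0,0,0],0]])

```text
time_s: 3.9
tcp_pos: [0.6449, -0.2116, 0.0483]
eef_rot: [179.9, 0.0, 161.6]
contact_force: [0.6, -0.1, -0.7]
gripper_width: 0.0007
```

```bash
python3 go.py 75 28
```

```text
t 3.9 s_mm 75.5 radial_mm -0.2 tipz_mm 31.3 F [ 0.56 -0.07 -0.67]
shift [ 0.013 -0.005  0.083] turn [0.009 0.002 0.002] q6 -106.5
```

>>> apply_moves(targets=[[[0,0,0.05],[0,0,0],0],[[0,0,0.0],[0,0,0],0]])

```text
time_s: 4.1
tcp_pos: [0.6449, -0.2116, 0.0461]
eef_rot: [179.9, 0.0, 161.6]
contact_force: [0.5, 0.4, -0.1]
gripper_width: 0.0005
```

```bash
python3 go.py 75 28; python3 -c "
from plant import r
import cv2
c=r.capture('side');cv2.imwrite('pics/s3.png',cv2.resize(c['img'][90:215,220:370],None,fx=5,fy=4.6,interpolation=2))"
```

```text
t 4.1 s_mm 75.5 radial_mm -0.2 tipz_mm 29.09 F [ 0.54  0.43 -0.13]
shift [ 0.012 -0.004  0.027] turn [0.009 0.002 0.002] q6 -106.5
```

View pics/s3.png

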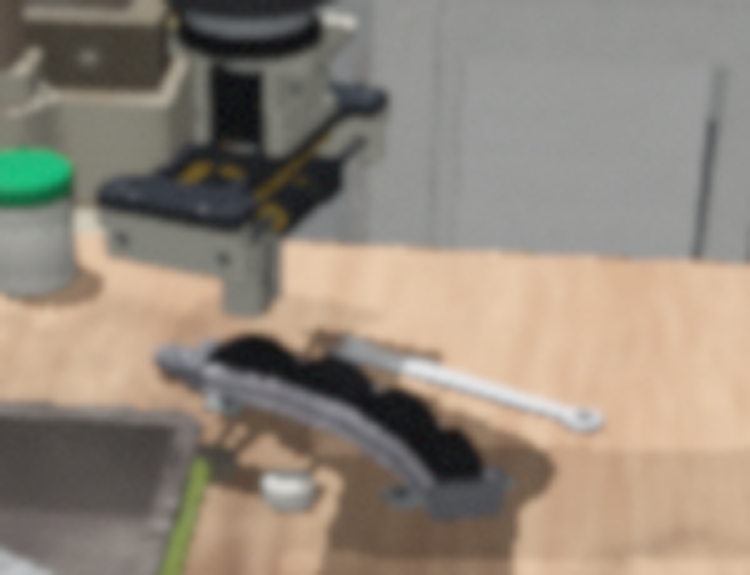

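The side view shows the fingertips, at about (250,310) in the crop, visibly above pad 0, whose top is at about (255,340). There is no contact force, although the measured height says 29 mm. I'll check that against the projection.

```bash
python3 - <<'E'
from h import *
from plant import r
import cv2
st=r.get_state();print(st["time_s"],st["tcp_pos"],r.nose_length)
for n in("side","top"):
    c=r.capture(n);im=c["img"].copy()
    Rm=R.from_euler("xyz",st["eef_rot"],degrees=True)
    us=[]
    for y in(-.021,.021):
        for x in(-.0095,.0095):
            u=proj(c,st["tcp_pos"]+Rm.apply([x,y,r.nose_length]));us.append(u)
            print(n,u)
    np.savez(f"{n}4.npz",**c)
    if n=="side":
        o=[240,110]
        z=cv2.resize(im[110:210,240:340],None,fx=6,fy=6,interpolation=cv2.INTER_CUBIC)
        for u in us: cv2.circle(z,tuple(int(k) for k in (u-o+.5)*6),3,(0,0,255),-1)
        cv2.imwrite("pics/s4.png",z)
    T=np.linalg.inv(c["camera_from_world"])
    v,uu=np.mgrid[0:420,0:560];d=c["z_map"]
    X=np.stack([(uu-c["cx"])/c["fx"]*d,-(v-c["cy"])/c["fy"]*d,-d,np.ones_like(d)],-1)@T.T
    if n=="side":
        for col in range(262,280,3):
            print(col,[ (int(k*1e3)) for k in X[145:172:2,col,2]], [ (int(k*1e3)) for k in X[145:172:2,col,1]])
E
```

```text
4.15 [ 0.64499258 -0.2116677   0.04625221] 0.017
side [270.5277156  159.43095797]
side [276.72144549 160.83747614]
side [263.81979916 166.20771104]
side [270.14406862 167.68859674]
262 [130, 126, 119, -2, -2, -5, -3, -4, -2, -2, 17, 21, 17, 12] [-120, -118, -120, -341, -329, -321, -305, -296, -279, -268, -221, -203, -199, -196]
265 [133, 128, 121, 117, 68, 64, 55, -3, -3, 21, 25, 22, 16, 11] [-116, -114, -118, -115, -197, -193, -198, -294, -282, -225, -207, -202, -201, -199]
268 [136, 130, 124, 118, 70, 64, 57, 52, -2, 31, 29, 25, 18, 13] [-111, -112, -113, -114, -193, -194, -195, -194, -282, -210, -202, -198, -200, -196]
271 [96, 89, 84, 78, 71, 66, 61, 53, -1, 30, 31, 29, 20, 14] [-190, -192, -190, -191, -193, -190, -189, -193, -280, -212, -198, -192, -196, -196]
274 [84, 78, 75, 70, 63, 56, -2, -2, -3, 29, 27, 27, 24, 14] [-213, -214, -208, -206, -208, -211, -308, -296, -284, -214, -207, -197, -191, -197]
277 [-5, -3, -2, -5, -1, -4, -3, -3, -3, -4, 24, 23, 20, 22] [-392, -374, -359, -352, -332, -324, -310, -298, -286, -277, -213, -204, -199, -184]
top [364.04314094 191.58621954]
top [362.01230067 197.6695531 ]
top [350.43053109 186.78372009]
top [348.37731134 192.85674184]
```

View pics/s4.png

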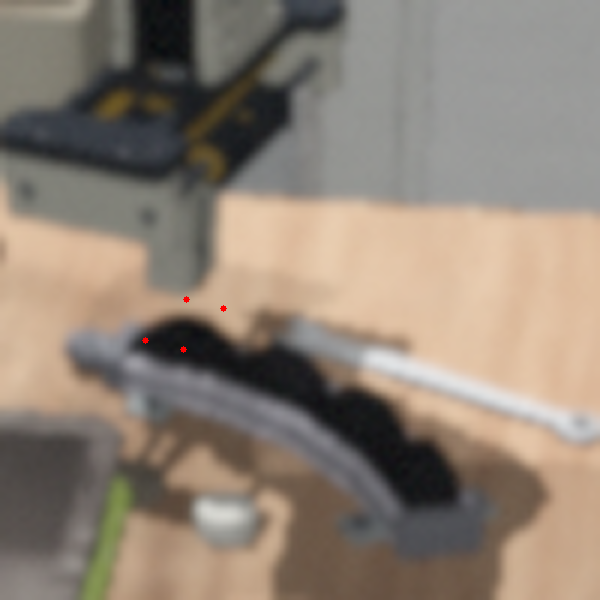

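The side depth map agrees. Tip bottoms come out at about 50 mm and the gripper body at about 117 mm, where the pose implies 29 and 95 mm, while the strip itself reads correctly at about 31 mm. So either the reported pose or nose_length is about 20 mm off. I'll cross-check with the wrist and top cameras before going lower.

```bash
python3 - <<'E'
from h import *
from plant import r
import cv2
st=r.get_state(); c=r.capture("wrist"); c=dict(c,pos=st["tcp_pos"],rot=st["eef_rot"]); np.savez("w5.npz",**c)
print(st["joints"].round(2),st["tcp_pos"],st["eef_rot"])
cv2.imwrite("pics/w5.png",c["img"]); T=wristT(c)
v,uu=np.mgrid[0:420,0:560];d=c["z_map"]
X=np.stack([(uu-c["cx"])/c["fx"]*d,-(v-c["cy"])/c["fy"]*d,-d,np.ones_like(d)],-1)@T.T
for row in range(20,260,20): print(row,[int(k*1e3) for k in X[row,60:500:40,2]])
w=np.load("w2.npz");T=wristT(w);d=w["z_map"]
X=np.stack([(uu-w["cx"])/w["fx"]*d,-(v-w["cy"])/w["fy"]*d,-d,np.ones_like(d)],-1)@T.T
print("w2");
for row in range(60,240,30): print(row,[int(k*1e3) for k in X[row,60:500:40,2]])
E
```

```text
[-1.7900e+00  2.9040e+01 -1.0190e+01 -8.0000e-02 -5.0710e+01 -1.0654e+02] [ 0.6450963  -0.21169377  0.04643631] [1.79923495e+02 4.23948330e-02 1.61616931e+02]
20 [0, 0, 0, 0, -1, 0, 0, 26, 31, 0, 1]
40 [0, 0, -2, 1, 0, 0, -1, 8, 11, 0, 0]
60 [0, 0, 0, 0, 0, 0, 18, 29, 0, 0, 0]
80 [1, 0, 1, 0, 0, -1, 32, 34, 0, 0, 0]
100 [0, 0, 0, 1, 0, 0, 27, 18, 1, 0, 0]
120 [0, 0, 0, 0, 0, 0, 20, 0, 0, 10, 0]
140 [0, 0, 0, 0, 0, 0, 27, 2, 0, 14, 0]
160 [0, 0, 0, 0, 0, 18, 32, 0, 0, 0, 0]
180 [0, 0, 0, 5, -1, 16, 32, 0, 0, 0, 0]
200 [1, 0, -1, -1, -1, 8, 17, 0, 0, 8, 1]
220 [0, -1, -1, 0, 1, 27, 18, 0, 2, 8, 1]
240 [0, 0, 0, 125, 126, 125, 126, 125, 126, 0, 1]
w2
60 [0, 0, 0, 0, 1, 0, 0, 32, 0, 0, 0]
90 [-739, 0, 0, 0, 0, 1, 33, 0, 1, 0, 0]
120 [-742, 0, 0, 0, 0, 0, 8, 0, 1, 0, 1]
150 [-738, -1, 0, 0, 5, 0, 1, 0, 0, 0, 24]
180 [-744, -742, 0, 0, 0, 6, 6, 0, 0, 0, 22]
210 [-503, -686, 0, 0, 0, 0, 1, 1, 0, 1, 78]
```

View pics/w5.png

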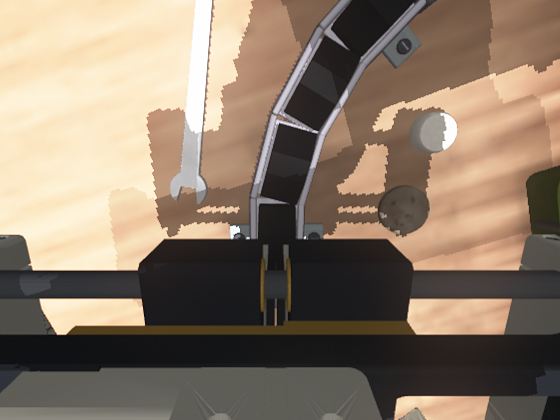

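```bash
python3 - <<'E'
from h import *
v,uu=np.mgrid[0:420,0:560]
for n in("side4","top4"):
    c=np.load(n+".npz");T=np.linalg.inv(c["camera_from_world"]);d=c["z_map"]
    X=np.stack([(uu-c["cx"])/c["fx"]*d,-(v-c["cy"])/c["fy"]*d,-d,np.ones_like(d)],-1)@T.T
    X=X[...,:3]*1e3
    m=(X[...,2]>45)&(X[...,2]<90)&(abs(X[...,0]-645)<45)&(abs(X[...,1]+211)<45)
    print(n,m.sum());
    if m.sum():
        P=X[m]
        print(np.round(P[np.argsort(P[:,2])][:60:3]))
        a=np.radians(161.6);t=np.array([np.cos(a),np.sin(a)]);y=np.array([np.sin(a),-np.cos(a)])
        q=P[:,:2]-[645,-211.7]; print("along",np.percentile(q@t,[2,10,50,90,98]).round(1),"across",np.percentile(q@y,[2,10,50,90,98]).round(1), P[:,2].min())
E
```

```text
side4 132
[[ 649. -195.   52.]
 [ 641. -194.   53.]
 [ 643. -192.   54.]
 [ 652. -196.   54.]
 [ 658. -199.   56.]
 [ 643. -193.   56.]
 [ 660. -196.   57.]
 [ 630. -221.   57.]
 [ 640. -190.   58.]
 [ 651. -193.   59.]
 [ 643. -192.   60.]
 [ 632. -215.   60.]
 [ 657. -194.   61.]
 [ 641. -195.   62.]
 [ 643. -191.   63.]
 [ 630. -221.   64.]
 [ 649. -194.   65.]
 [ 646. -194.   65.]
 [ 651. -192.   65.]
 [ 638. -196.   67.]]
along [-9.4 -5.   9.3 11.6 12.2] across [-13.6  -8.4  15.9  20.2  22.3] 52.11104524731047
top4 2
[[ 633. -218.   75.]]
along [9.5 9.5 9.5 9.5 9.5] across [-11.7 -11.6 -10.8 -10.   -9.9] 75.12712979201375
```

The lateral position agrees; only the height is off. Judged by the images and the zero force, the real fingertips are about 20 mm higher than the reported TCP and nose_length imply. I won't rely on that number, so I'll descend in small steps and find contact by force.

>>> apply_moves(targets=[[[0,0,0.1],[0,0,0],0],[[0,0,0.1],[0,0,0],0]])

```text
time_s: 4.5
tcp_pos: [0.6457, -0.2117, 0.0388]
eef_rot: [179.9, 0.1, 161.6]
contact_force: [-0.0, -0.1, -0.2]
gripper_width: 0.0005
```

>>> apply_moves(targets=[[[0,0,0.06],[0,0,0],0],[[0,0,0],[0,0,0],0]])

```text
time_s: 4.7
tcp_pos: [0.6451, -0.2116, 0.0351]
eef_rot: [179.9, 0.0, 161.6]
contact_force: [-0.1, 0.7, -0.6]
gripper_width: 0.0005
```

```bash
python3 go.py 75 28
```

```text
t 4.7 s_mm 75.7 radial_mm -0.3 tipz_mm 18.14 F [-0.07  0.68 -0.6 ]
shift [ 0.017 -0.007 -0.247] turn [0.01  0.006 0.003] q6 -106.5
```

At a reported tip height of 18 mm there is still no contact, which confirms the offset. I'll continue in 1–2 mm steps.

>>> apply_moves(targets=[[[0,0,0.05],[0,0,0],0],[[0,0,0],[0,0,0],0]])

```text
time_s: 4.9
tcp_pos: [0.645, -0.2116, 0.0327]
eef_rot: [179.9, 0.0, 161.6]
contact_force: [0.2, 0.0, -0.0]
gripper_width: 0.0007
```

>>> apply_moves(targets=[[[0,0,0.05],[0,0,0],0],[[0,0,0],[0,0,0],0]])

```text
time_s: 5.1
tcp_pos: [0.6451, -0.2117, 0.0307]
eef_rot: [179.9, 0.0, 161.6]
contact_force: [0.1, -0.7, -0.1]
gripper_width: 0.0002
```

>>> apply_moves(targets=[[[0,0,0.04],[0,0,0],0],[[0,0,0],[0,0,0],0]])

```text
time_s: 5.3
tcp_pos: [0.6452, -0.2116, 0.029]
eef_rot: [179.9, 0.0, 161.6]
contact_force: [0.1, -0.4, 0.6]
gripper_width: 0.0003
```

>>> apply_moves(targets=[[[0,0,0.04],[0,0,0],0],[[0,0,0],[0,0,0],0]])

```text
time_s: 5.5
tcp_pos: [0.6453, -0.2116, 0.0274]
eef_rot: [179.9, 0.1, 161.6]
contact_force: [-0.1, 0.1, -0.1]
gripper_width: 0.0004
```

```bash
cat > look.py <<'E'
import sys
from h import *
from plant import r
import cv2
c=r.capture("side");cv2.imwrite(f"pics/{sys.argv[1]}.png",cv2.resize(c["img"][110:210,240:340],None,fx=6,fy=6,interpolation=2))
st=r.get_state(); print(st["joint_torque"].round(2),st["contact_force"].round(2),st["moment"].round(2))
v,uu=np.mgrid[0:420,0:560];T=np.linalg.inv(c["camera_from_world"]);d=c["z_map"]
X=1e3*(np.stack([(uu-c["cx"])/c["fx"]*d,-(v-c["cy"])/c["fy"]*d,-d,np.ones_like(d)],-1)@T.T)[...,:3]
for col in range(262,280,2): print(col,X[148:176:2,col,2].astype(int),X[148:176:2,col,1].astype(int))
E
python3 look.py s6
```

```text
[-1.000e-02 -6.459e+01  2.319e+01  5.490e+00 -8.000e-02 -0.000e+00] [-0.3  -0.37 -0.23] [-0.09  0.04  0.03]
262 [125 120 111 107 101  -2  -3   0  17  22  18  15  10   1] [-114 -113 -120 -118 -118 -297 -287 -269 -227 -206 -203 -197 -195 -199]
264 [127 123 114 108 103  52  47  40  32  26  18  14  10   4] [-111 -109 -115 -115 -116 -197 -196 -198 -201 -200 -203 -199 -195 -194]
266 [129 124 115 109 103  99  48  41  37  27  22  15  14   8] [-108 -107 -114 -116 -116 -114 -195 -196 -193 -199 -197 -198 -190 -189]
268 [126 123 116 109 103 100  49  43  36  29  24  17  14  10] [-115 -110 -113 -115 -116 -112 -193 -193 -196 -196 -195 -195 -190 -187]
270 [113  82  79  68  63  58  52  44  38  32  25  20  14  10] [-140 -188 -183 -192 -191 -188 -189 -192 -192 -192 -193 -192 -190 -187]
272 [84 79 73 65 60 53 47 43 35 29 24 19 12 10] [-196 -195 -195 -198 -198 -199 -199 -194 -197 -198 -195 -193 -194 -187]
274 [78 71 65 60 51 49 40 36 28 25 24 21 13 13] [-209 -210 -210 -209 -215 -206 -211 -208 -211 -205 -196 -191 -193 -183]
276 [73 68 61 52 48 40 -1 -1 26 25 21 23 17 16] [-219 -217 -219 -223 -219 -223 -288 -277 -215 -205 -201 -187 -187 -179]
278 [-3  0 -3 -4 -2 -1 -2  0 -3 23 21 24 18 12] [-368 -347 -342 -331 -314 -300 -291 -274 -268 -210 -203 -186 -187 -185]
```

View pics/s6.png

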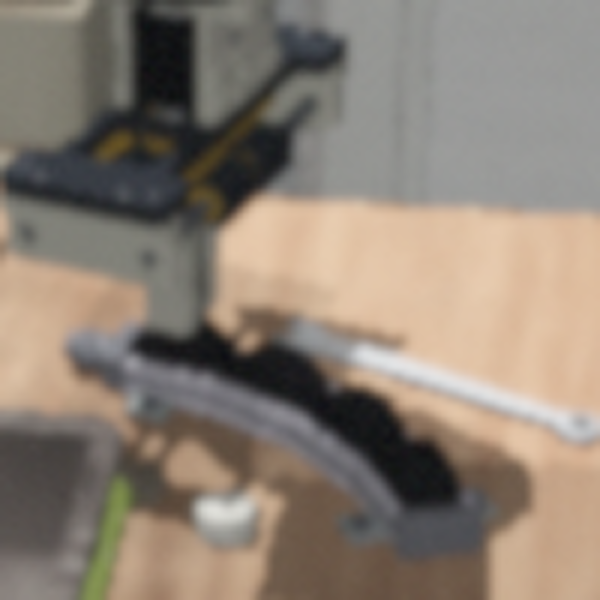

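```bash
cat > tipz.py <<'E'
from h import *
from plant import r
import cv2
def tip(c):
    v,uu=np.mgrid[0:420,0:560];T=np.linalg.inv(c["camera_from_world"]);d=c["z_map"]
    X=1e3*(np.stack([(uu-c["cx"])/c["fx"]*d,-(v-c["cy"])/c["fy"]*d,-d,np.ones_like(d)],-1)@T.T)[...,:3]
    g=cv2.cvtColor(c["img"],cv2.COLOR_BGR2GRAY)
    for col in range(264,275): print(col,[(int(a),int(b)) for a,b in zip(g[152:174,col],X[152:174,col,2])])
for c in (dict(np.load("side4.npz")),r.capture("side")): tip(c)
E
python3 tipz.py
```

```text
264 [(152, 70), (150, 68), (146, 64), (144, 62), (144, 60), (147, 56), (155, -3), (162, -5), (166, -2), (166, -3), (162, -1), (141, -1), (101, 23), (60, 27), (35, 26), (29, 23), (52, 18), (94, 17), (126, 14), (136, 14), (127, 12), (116, 8)]
265 [(130, 72), (130, 68), (129, 68), (130, 64), (132, 61), (136, 55), (149, 54), (160, -3), (167, 0), (166, -3), (155, 612), (126, 21), (80, 24), (43, 25), (25, 27), (26, 22), (36, 21), (69, 16), (105, 12), (125, 11), (125, 11), (115, 8)]
266 [(125, 72), (123, 71), (124, 66), (127, 65), (128, 59), (131, 57), (145, 52), (160, 0), (168, -1), (165, -4), (145, -3), (104, 27), (57, 28), (31, 29), (21, 29), (25, 25), (29, 21), (51, 17), (85, 15), (113, 13), (123, 13), (117, 8)]
267 [(124, 71), (124, 72), (124, 67), (126, 65), (127, 59), (131, 59), (142, 54), (158, -5), (167, -3), (161, -2), (132, -4), (83, 29), (43, 29), (28, 32), (22, 29), (21, 23), (27, 20), (39, 19), (72, 16), (104, 16), (122, 14), (119, 7)]
268 [(123, 75), (125, 70), (126, 68), (126, 64), (127, 61), (130, 57), (139, 55), (155, 52), (166, -4), (157, -2), (120, 26), (67, 31), (32, 31
[... 3474 characters left out ...]

272 [(100, 72), (100, 68), (101, 66), (100, 64), (97, 61), (96, 58), (98, 54), (101, 53), (103, 49), (105, 44), (101, 42), (97, 38), (84, 35), (61, 30), (37, 28), (22, 28), (21, 27), (24, 22), (37, 19), (65, 15), (102, 13), (123, 14)]
273 [(92, 67), (93, 63), (95, 62), (95, 60), (93, 55), (88, 52), (90, 50), (93, 46), (95, 41), (96, 40), (90, 35), (78, 33), (55, 28), (38, 28), (24, 28), (21, 28), (18, 27), (25, 24), (29, 22), (58, 16), (100, 12), (127, 13)]
274 [(105, 67), (107, 62), (110, 58), (113, 56), (111, 52), (106, 50), (105, 46), (107, 43), (111, 41), (118, 38), (116, 34), (89, 28), (54, 28), (30, 28), (22, 26), (20, 23), (19, 25), (24, 23), (28, 23), (56, 17), (100, 13), (128, 16)]
```

The tip edge now reads about 33–34 mm, just above pad level. I'll go on in 1 mm steps.

>>> apply_moves(targets=[[[0,0,0.03],[0,0,0],0],[[0,0,0],[0,0,0],0]])

```text
time_s: 5.8
tcp_pos: [0.6457, -0.2117, 0.0266]
eef_rot: [179.9, 0.1, 161.6]
contact_force: [-0.0, 0.0, 0.0]
gripper_width: 0.0005
```

>>> apply_moves(targets=[[[0,0,0.03],[0,0,0],0],[[0,0,0],[0,0,0],0]])

```text
time_s: 6.0
tcp_pos: [0.6457, -0.2117, 0.0257]
eef_rot: [179.9, 0.1, 161.6]
contact_force: [-1.1, 0.2, 1.5]
gripper_width: 0.0003
```

Contact: Fz = 1.5 N at a reported z of about 0.026. Half-way down should be about z = 0.0205 with 5.5 N. I'll confirm this by the force slope.

>>> apply_moves(targets=[[[0,0,0.04],[0,0,0],0],[[0,0,0],[0,0,0],0]])

```text
time_s: 6.2
tcp_pos: [0.6459, -0.2118, 0.0244]
eef_rot: [179.9, 0.1, 161.6]
contact_force: [-0.7, 0.8, 2.7]
gripper_width: 0.0006
```

>>> apply_moves(targets=[[[0,0,0.04],[0,0,0],0],[[0,0,0],[0,0,0],0]])

```text
time_s: 6.4
tcp_pos: [0.6459, -0.2118, 0.023]
eef_rot: [179.9, 0.2, 161.7]
contact_force: [-1.1, 0.7, 3.9]
gripper_width: 0.0006
```

```bash
python3 go.py 75 3.5
```

```text
t 6.4 s_mm 76.5 radial_mm -0.4 tipz_mm 6.04 F [-1.06  0.69  3.89]
shift [ 0.037 -0.009  0.063] turn [0.01  0.019 0.007] q6 -106.5
```

Force and height agree (zero at about 0.0262, 3.2 mm down now). One more step brings it to halfway.

>>> apply_moves(targets=[[[0,0,0.05],[0,0.02,0],0],[[0,0,0.01],[0,0,0],0]])

```text
time_s: 6.6
tcp_pos: [0.6459, -0.2118, 0.0209]
eef_rot: [179.9, -0.0, 161.7]
contact_force: [-1.3, 0.1, 5.1]
gripper_width: 0.0003
```

```bash
python3 go.py 65 3.7
```

```text
t 6.6 s_mm 76.5 radial_mm -0.3 tipz_mm 3.93 F [-1.33  0.14  5.12]
shift [ 0.288 -0.002  0.006] turn [ 0.009 -0.001  0.366] q6 -106.5
```

Pad 0 is halfway down at 5.1 N. I'll start the stroke towards the plain end.

>>> apply_moves(targets=[[[0.07,0,0],[0,0,0.1],0],[[0.08,0,0],[0,0,0.11],0],[[0.08,0,0],[0,0,0.11],0]])

```text
time_s: 6.9
tcp_pos: [0.6409, -0.2095, 0.0225]
eef_rot: [179.9, 0.4, 159.0]
contact_force: [1.3, -1.5, 4.1]
gripper_width: 0.0005
```

```bash
python3 go.py 55 3.7
```

```text
t 6.9 s_mm 71.0 radial_mm -0.9 tipz_mm 5.53 F [ 1.32 -1.5   4.12]
shift [ 0.399 -0.017  0.043] turn [0.019 0.052 0.388] q6 -109.5
```

>>> apply_moves(targets=[[[0.1,0,0.04],[0,0.05,0.11],0],[[0.1,0,0.02],[0,0,0.11],0],[[0.1,0,0.02],[0,0,0.11],0]])

```text
time_s: 7.2
tcp_pos: [0.6308, -0.2049, 0.0203]
eef_rot: [179.8, 0.2, 156.1]
contact_force: [2.9, -0.8, 6.0]
gripper_width: 0.0004
```

```bash
python3 go.py 50 3.7
```

```text
t 7.2 s_mm 59.8 radial_mm -1.6 tipz_mm 3.3 F [ 2.91 -0.79  6.  ]
shift [ 0.245 -0.038 -0.011] turn [0.025 0.025 0.21 ] q6 -112.5
```

>>> apply_moves(targets=[[[0.1,-0.03,0],[0.02,0.02,0.15],0],[[0.1,0,0.01],[0,0,0.15],0],[[0.1,0,0.01],[0,0,0.15],0]])

```text
time_s: 7.5
tcp_pos: [0.6186, -0.2006, 0.0194]
eef_rot: [180.0, 0.1, 152.2]
contact_force: [5.5, -2.9, 4.2]
gripper_width: 0.0001
```

```bash
python3 go.py 40 3.7
```

```text
t 7.5 s_mm 46.9 radial_mm -0.4 tipz_mm 2.44 F [ 5.53 -2.89  4.23]
shift [ 0.173 -0.012 -0.032] turn [0.005 0.009 0.082] q6 -117.0
```

>>> apply_moves(targets=[[[0.1,-0.01,-0.02],[0,0,0.12],0],[[0.1,0,0],[0,0,0.12],0],[[0.1,0,0],[0,0,0.12],0]])

```text
time_s: 7.8
tcp_pos: [0.611, -0.1959, 0.0216]
eef_rot: [179.8, 0.5, 149.1]
contact_force: [2.1, -1.4, 3.8]
gripper_width: 0.0005
```

```bash
python3 go.py 30 3.7
```

```text
t 7.8 s_mm 37.9 radial_mm -1.0 tipz_mm 4.63 F [ 2.12 -1.43  3.8 ]
shift [ 0.197 -0.027  0.022] turn [0.021 0.061 0.05 ] q6 -120.7
```

>>> apply_moves(targets=[[[0.1,-0.02,0.03],[0.02,0.05,0.07],0],[[0.1,0,0.02],[0,0.01,0.1],0],[[0.1,0,0.02],[0,0.01,0.1],0]])

```text
time_s: 8.1
tcp_pos: [0.6004, -0.19, 0.0195]
eef_rot: [180.0, 0.0, 146.7]
contact_force: [3.4, -3.0, 5.7]
gripper_width: 0.0002
```

```bash
python3 go.py 20 3.7
```

```text
t 8.1 s_mm 25.7 radial_mm -0.6 tipz_mm 2.54 F [ 3.43 -3.    5.74]
shift [ 0.143 -0.016 -0.029] turn [0.006 0.002 0.111] q6 -123.4
```

Pad 1 is down about 6 mm at its centre. I'll go on to gap 1.

>>> apply_moves(targets=[[[0.1,-0.01,-0.02],[0,0,0.13],0],[[0.1,0,0.01],[0,0.01,0.13],0],[[0.1,0,0.01],[0,0.01,0.13],0]])

```text
time_s: 8.4
tcp_pos: [0.5903, -0.1833, 0.0202]
eef_rot: [179.9, -0.1, 143.4]
contact_force: [2.3, -0.8, 4.4]
gripper_width: 0.0004
```

```bash
python3 go.py 5 3.7
```

```text
t 8.4 s_mm 13.6 radial_mm -0.5 tipz_mm 3.19 F [ 2.32 -0.75  4.39]
shift [ 0.216 -0.011 -0.012] turn [ 0.01  -0.007  0.228] q6 -127.3
```

>>> apply_moves(targets=[[[0.1,-0.01,0],[0,0,0.16],0],[[0.1,0,0.01],[0,0.01,0.15],0],[[0.1,0,0],[0,0.01,0.15],0]])

```text
time_s: 8.7
tcp_pos: [0.5787, -0.1756, 0.0196]
eef_rot: [180.0, -0.3, 139.4]
contact_force: [2.3, -2.2, 3.6]
gripper_width: 0.0008
```

```bash
python3 go.py -10 3.7
```

```text
t 8.7 s_mm -0.2 radial_mm 0.6 tipz_mm 2.56 F [ 2.26 -2.22  3.62]
shift [ 0.244  0.017 -0.027] turn [ 0.003 -0.039  0.266] q6 -131.8
```

>>> apply_moves(targets=[[[0.1,0.01,-0.02],[0,-0.03,0.14],0],[[0.1,0,0],[0,0,0.13],0],[[0.1,0,0],[0,0,0.13],0]])

```text
time_s: 9.0
tcp_pos: [0.5712, -0.1679, 0.021]
eef_rot: [179.9, 0.1, 135.9]
contact_force: [2.2, -0.4, 4.0]
gripper_width: 0.0006
```

```bash
python3 go.py -20 3.7
```

```text
t 9.0 s_mm -11.0 radial_mm -0.2 tipz_mm 3.98 F [ 2.2  -0.4   4.02]
shift [ 0.225 -0.005  0.006] turn [0.011 0.016 0.194] q6 -136.5
```

>>> apply_moves(targets=[[[0.1,0,0.02],[0.01,0.01,0.12],0],[[0.1,0,0.02],[0,0.01,0.12],0],[[0.1,0,0.01],[0,0.01,0.12],0]])

```text
time_s: 9.3
tcp_pos: [0.5627, -0.1593, 0.0196]
eef_rot: [180.0, -0.0, 132.8]
contact_force: [2.9, -2.3, 6.5]
gripper_width: 0.0006
```

```bash
python3 go.py -35 3.7
```

```text
t 9.3 s_mm -23.1 radial_mm -0.3 tipz_mm 2.63 F [ 2.89 -2.26  6.49]
shift [ 0.298 -0.003 -0.027] turn [ 0.003 -0.005  0.341] q6 -140.4
```

Pad 2 is down about 6.5 mm at 6.5 N. I'll continue over gap 2.

>>> apply_moves(targets=[[[0.1,0,-0.02],[0,0,0.14],0],[[0.1,0,0],[0,0.01,0.14],0],[[0.1,0,0.01],[0,0.01,0.14],0]])

```text
time_s: 9.6
tcp_pos: [0.5545, -0.1502, 0.0205]
eef_rot: [180.0, -0.2, 129.2]
contact_force: [2.8, -2.8, 5.7]
gripper_width: 0.0005
```

```bash
python3 go.py -45 3.7
```

```text
t 9.6 s_mm -35.4 radial_mm -0.3 tipz_mm 3.54 F [ 2.76 -2.8   5.74]
shift [ 0.239 -0.005 -0.003] turn [ 0.005 -0.021  0.245] q6 -144.9
```

>>> apply_moves(targets=[[[0.1,0,0],[0,-0.02,0.14],0],[[0.1,0,0],[0,0,0.14],0],[[0.1,0,0],[0,0,0.14],0]])

```text
time_s: 9.9
tcp_pos: [0.5451, -0.1401, 0.0202]
eef_rot: [-179.9, -0.1, 125.5]
contact_force: [1.6, -0.0, 2.4]
gripper_width: 0.0006
```

```bash
python3 go.py -60 3.7
```

```text
t 9.9 s_mm -49.1 radial_mm 0.9 tipz_mm 3.17 F [ 1.61 -0.05  2.4 ]
shift [ 0.273  0.028 -0.013] turn [-0.009 -0.012  0.323] q6 -149.9
```

>>> apply_moves(targets=[[[0.1,0.02,-0.01],[0,0,0.14],0],[[0.1,0,0],[0,0,0.14],0],[[0.1,0,0],[0,0,0.12],0]])

```text
time_s: 10.2
tcp_pos: [0.5389, -0.13, 0.0207]
eef_rot: [-179.9, -0.0, 122.0]
contact_force: [3.2, -1.5, 6.1]
gripper_width: 0.0009
```

```bash
python3 go.py -75 3.7
```

```text
t 10.2 s_mm -60.9 radial_mm 0.3 tipz_mm 3.73 F [ 3.17 -1.53  6.14]
shift [0.353 0.017 0.001] turn [-0.011  0.     0.428] q6 -154.7
```

>>> apply_moves(targets=[[[0.1,0.01,0.02],[0,0,0.12],0],[[0.1,0,0.01],[0,0,0.12],0],[[0.1,0,0.01],[0,0,0.12],0]])

```text
time_s: 10.5
tcp_pos: [0.5335, -0.1194, 0.0199]
eef_rot: [-180.0, 0.1, 118.9]
contact_force: [1.4, -2.6, 6.8]
gripper_width: 0.0002
```

```bash
python3 go.py -75 3.7
```

```text
t 10.5 s_mm -72.8 radial_mm -0.5 tipz_mm 2.93 F [ 1.4  -2.56  6.82]
shift [ 0.056 -0.013 -0.019] turn [-0.005  0.012  0.036] q6 -159.2
```

Now over pad 3, about 6 mm down. A small final correction, then settle.

>>> apply_moves(targets=[[[0.05,-0.01,-0.02],[0,0,0.03],0],[[0,0,0],[0,0,0],0],[[0,0,0],[0,0,0],0]])

```text
time_s: 10.8
tcp_pos: [0.5321, -0.1173, 0.0213]
eef_rot: [-180.0, 0.1, 118.5]
contact_force: [1.1, -2.0, 5.3]
gripper_width: 0.0003
```

>>> apply_moves(targets=[[[0,0,0],[0,0,0],0],[[0,0,0],[0,0,0],0]])

```text
time_s: 11.0
tcp_pos: [0.5321, -0.1173, 0.0215]
eef_rot: [-180.0, 0.1, 118.5]
contact_force: [2.1, -2.4, 4.3]
gripper_width: 0.0005
```

```bash
python3 go.py -75 3.7; python3 -c "
from plant import r
import cv2
for k in range(2):
  s=r.get_state();print(s['time_s'],s['tcp_pos'],s['contact_force'],abs(s['qd']).max())
  c=r.capture('side')
cv2.imwrite('pics/s9.png',cv2.resize(c['img'][110:210,240:340],None,fx=6,fy=6,interpolation=2))
c=r.capture('top');cv2.imwrite('pics/t9.png',cv2.resize(c['img'][165:265,295:395],None,fx=6,fy=6,interpolation=2))
"
```

```text
t 11.0 s_mm -75.3 radial_mm -0.3 tipz_mm 4.45 F [ 2.09 -2.43  4.26]
shift [-0.008 -0.008  0.019] turn [-0.003  0.018 -0.017] q6 -160.0
11.0 [ 0.53209273 -0.11727533  0.02145195] [ 2.08758756 -2.43233344  4.25741837] 0.21499039203024953
11.05 [ 0.53210143 -0.11728074  0.02144814] [ 1.72742319 -2.98509964  5.5073376 ] 0.14998253456821126
```

View pics/s9.png

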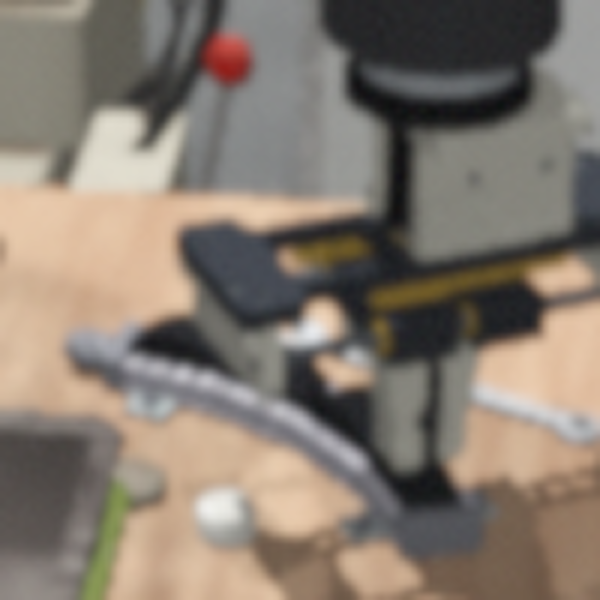

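The fingers stand on pad 3. A grey gripper part at about (240,340) overlaps pads 0–1 in this view, so I'll check by depth that it isn't touching them, and look at the top view.

```bash
python3 - <<'E'
from h import *
from plant import r
c=r.capture("side")
v,uu=np.mgrid[0:420,0:560];T=np.linalg.inv(c["camera_from_world"]);d=c["z_map"]
X=1e3*(np.stack([(uu-c["cx"])/c["fx"]*d,-(v-c["cy"])/c["fy"]*d,-d,np.ones_like(d)],-1)@T.T)[...,:3]
for col in range(264,304,4): print(col,X[158:190:3,col,2].astype(int),X[158:190:3,col,1].astype(int))
E
```

```text
264 [-2 -3 21 25 14  7  4  0 -2 -3  4] [-297 -281 -220 -197 -199 -196 -184 -177 -164 -151 -124]
268 [-1 -3 29 25 15 11  0 -2 -1 -1 -3] [-297 -282 -207 -197 -198 -189 -193 -182 -164 -149 -138]
272 [115  97  29  28  18  14   4  -3   0  -2  -3] [ -85 -102 -208 -195 -194 -186 -186 -184 -165 -152 -138]
276 [131 119 104  96  18  12   9  -1  -2  -4  -2] [ -58  -64  -77  -77 -196 -190 -180 -182 -168 -156 -138]
280 [134 133 127 119 100  92  12   4  -3   0  -3] [ -54  -40  -37  -38  -56  -56 -176 -173 -171 -151 -140]
284 [133 134 129 117 112 103  94   8   1  -1  -1] [ -56  -39  -35  -42  -38  -40  -41 -167 -164 -155 -139]
288 [134 131 124  30 104  24  19  16   7  -3  -1] [ -56  -46  -45 -196  -52 -173 -167 -157 -155 -159 -140]
292 [130  -4   2 109  25  24  25  17  15   8  -3] [ -63 -293 -262  -59 -189 -176 -158 -156 -144 -140 -145]
296 [128  97  89 106  -2  -3  28  27  15  13   6] [ -68 -110 -109  -64 -239 -224 -154 -141 -145 -134 -131]
300 [127 108 101 106   4  -3  30  27  21  14  15] [ -72  -91  -89  -66 -228 -225 -151 -141 -136 -133 -117]
```

View pics/t9.png

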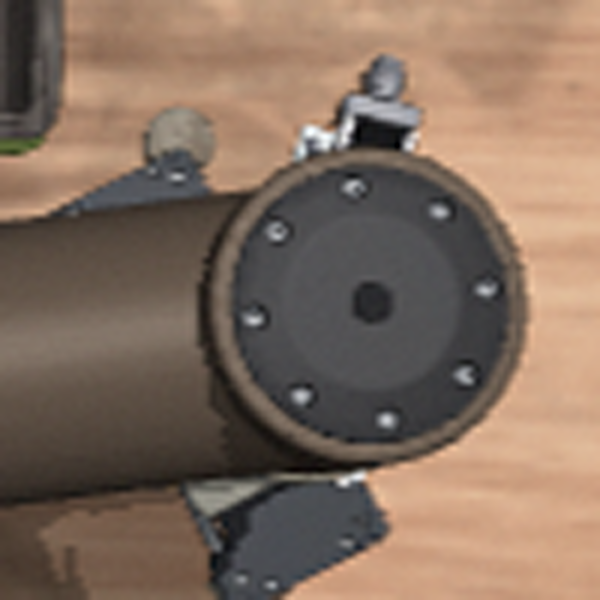

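The grey part is the gripper plate at a height of at least 90 mm, so it's clear of the strip. The disc and cap are where they were. Pad 3 is held about 4.7 mm down and still, so I'm handing in.

```bash
python3 -c "
from plant import r
print(r.close_job()); s=r.get_state(); print(s['time_s'],s['tcp_pos'],s['contact_force'])"
```

```text
the job is handed in; nothing more can be done
None
the job is handed in; nothing more can be done
```

I stroked all four pads from the gland end to the plain end with closed fingertips, without lifting off. The job was handed in at about 11 s, with the fingertips still holding the last pad about halfway down. No verdict was reported.

**Last checks, just before handing in:**
- **Last pad:** it was about 4.7 mm down, worked out from the tool height and where contact began. The vertical force was 4–5.5 N, and the arm was practically still.
- **During the stroke:** I estimate pads 0 to 2 went down about 5 to 7 mm. The vertical force never read above 7 N, so no pad should have come near its bottom stop. These are readings between moves, not a continuous record.
- **Other pads:** the fingertips were well clear of them. Depth readings of about 29–30 mm on pads 0 and 2 fit them being up, but are too coarse to prove 0.8 mm, and pad 1 was hidden.
- **Loose things:** the disc and cap looked where they started. The spanner was only partly in view, and I didn't re-check the shears, nipper, vial or rubber piece; the arm kept high until it was over the strip.

**One disagreement:** the real fingertips were about 23 mm higher than the reported tool position and `r.nose_length` said. The side camera and the late contact both showed this, while the wrist camera agreed with the reported position. I found the working height from the first contact force and its slope on pad 0, and used that for the whole stroke. I did not find the cause.

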